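# Check new carriage bushings with an alignment mandrel

### The arm

A 6-joint arm with a two-finger parallel gripper is mounted at the origin on a cart in front of the work surface, level with it; the furniture and walls round the work are solid. World frame = base frame: x ahead of the robot, y to its left, z up, the work surface at z = 0. Lengths are in m, angles in rad, forces in N, time in s.
With the tool pointing down it reaches from about 0.225 to 0.875 m from the base axis. Payload 3.4 kg.
Tool frame: the origin (TCP) lies between the finger pads; the fingertips stand 11 mm ahead of it and the grasp point (between the pads) lies 8 mm behind it (tips_ahead is the distance from the TCP to the fingertips, in m); z points along the fingers, x is the direction in which the jaws open and shut, and the axes are right-handed (so a half turn about z gives the same grasp; the last joint's range is limited). The gripper opens to 85 mm and grips with 20 to 120 N. Pads are 22 mm wide; open, the fingers measure 114 mm over their backs; the gripper's body (76 mm by 85 mm) begins 54 mm behind the grasp point. The pads swing forward as they close: fully open they stand 13 mm farther back than shut.
Start: joints at [-1.285, 0.276, 1.505, -0, 1.361, -0.121], TCP at [0.228, -0.528, 0.214] pointing down, gripper open.
Joint ranges: [-2.89, 2.89], [-0.75, 2.08], [0.22, 2.7], [-1.18, 4.32], [0.11, 2.71], [-2.7, 2.7]. Speed limits (rad/s): [2.57, 2.57, 3.14, 3.14, 3.14, 3.14].

### API

Orientations are given as a unit quaternion [w, x, y, z].
In Python, from rig import get_state, get_image, sign_off, masks_of, tips_ahead gives the robot as it stands.
- The arm moves only by the tool play_rows, never from a script. Its argument "series" is a list of rows, each an object of numbers: "fingers": the closure, from -1 (fully open) to 1 (shut); "dx", "dy", "dz": the shift along the world's x, y, z in mm; "turn": the turn about the world's z in rad. A call has 1 to 20 rows; each row shifts and turns the pose as measured when the row begins; what a row does not reach is not made up. A row lasts 1/12 s, in which the tool goes at most 41.7 mm and 7.16 degrees, less where a joint would pass 70% of its speed; a pose out of reach is approached as far as the arm can. A call with a gripper value outside its range is refused whole. The fingers move at their own pace and stop on an object; "squeeze" is the grip in N (left out, the last holds). Time passes only in rows, so rows that do not move let the fingers close. It gives the time, the measured TCP pose, the force and the opening at its end, in the units of the state.
- get_state(): the state, without advancing time (a new reading comes with each control period).
- get_image(name): name is "scene" or "top"; returns a dict with "pixels" (400x640x3 uint8, red, green, blue), "vfov" (degrees; the focal length in pixels is half the picture's height over the tangent of half this angle, whatever the lens; pixels are square), "cx", "cy" (the principal point, pixels), "dist" ([k1, k2, p1, p2, k3] as OpenCV has them; the pictures are not rectified), "rvec" (rotation vector, rad) and "tvec" (3), from world to camera coordinates, as OpenCV has them. Camera axes: x right, y down, z forward; pixel columns grow to the right and rows downward; lengths in m; the calibration is good to about 2 mm. A picture is of the moment at which its call begins. There is no depth.
- sign_off(): hands the job in, once; it reports no verdict.
Trained networks look in a picture, given as the dict that the camera call returned (one of the last four; its "shot" number tells which), for a name from the list of things; names that differ only in an ending like _2 or _b are one class to them, and where a whole thing is asked for, a point or a joint stands for the part that bears it (a point fixed in the world has none). Each returns a list of dicts, best first, with "p" (0 to 1); they miss things now and then, are a little off and sometimes report something else, mostly with a low value. They report only what shows in the picture. A call takes as long as a camera call.
- masks_of(picture, label): "region" (400x640 bool, what is visible of it) and "xy" ([column, row] in pixels, amid what is visible of it).
The state is a dict: "clock": time; "qpos": joint angles; "qd": joint speeds; "effort": joint torques, N m; "position": TCP position; "ee_rot": TCP orientation; "contact_force": force on the tool from outside, world axes, zero at the start; "moment": the same for the moment, N m; "width": finger opening in m.
Only numpy, scipy, OpenCV 4.12 (cv2) and the standard library are available. Lean on these libraries where they do the work, as an engineer would, in place of code of your own. Each camera call takes 0.05 s, during which the arm holds its last target. There are 200 camera calls.

### The job

The printer carriage frame on the bench has just had new bronze bushings fitted in its two side plates: check that they are in line. Lift the alignment mandrel (orange handle, thin steel rod) out of its wooden rest by the handle, pass the rod through the right-hand side plate's bushing and on through the left-hand one, easing it rather than forcing it, until its whole tapered nose stands out on the far (left) side. Finish still gripping the handle, the rod lying easily through both bushings; do not let go, and leave the other things on the bench where they are.

Things in the scene. Friction and masses are not known exactly. Their poses are not given: they have to be found in the camera images.
- mandrel_handle (a point): Middle of the orange handle (90 long, 16 wide, 22 tall), on the rod's axis; x points along the rod to the tip, z up. In the rest the axis is level, 45 mm above the bench; the handle overhangs, free all round and down to the bench for 25 mm either side of this point. Lift straight up. Mandrel about 110 g, centre of mass 80 mm ahead of this point.
- mandrel_tip (a point): Tip of the steel rod, 220 mm ahead of the handle's middle, on the same axis. The rod is straight, 10 mm across; its last 14 mm taper like a bullet to under 2 mm. Where it leaves the handle (45 mm ahead of the handle's middle) there is a collar 15 mm across, 8 mm long.
- rest: Wooden rest of the mandrel, fixed: board 158 x 56 x 12 mm with two notched blocks up to 52 mm tall, 14 mm thick. Origin on the bench; x is the direction of the rod lying in it. The middle of the handle lies at x = -90 mm, z = 45 mm; the slotted block under the handle's front at x = -51 mm, the V block under the rod at x = +66 mm.
- frame: Carriage frame of sheet steel, fixed, 104 mm deep (x), motor outside its left plate. Origin on the bench under its middle; y runs along the bushings' common axis from the right plate to the left (the robot's left, up to 0.3 rad askew). Side plates 3 mm thick, 92 mm deep, at y = -60 and +60 mm, tops 105 mm high. Bushing axis level at x = 0, z = 78 mm.
- right_bushing (a point): Centre of the mouth of the right-hand bushing, at y = -68 mm on the frame; axes as the frame's. Each bushing is a bronze sleeve 16 mm long along y; its mouth faces right (-y), a bell about 22 mm wide that narrows within 5.5 mm to a bore of 12 mm. The rod enters here, going +y.
- left_bushing (a point): Centre of the outer (left, +y) end face of the left-hand bushing, at y = +68 mm on the frame; axes as the frame's. The rod comes out here. This bushing's own bell mouth faces right, at y = +52 mm.
- carriage (a joint): Slide of the grey print carriage (black and blue cartridge) on the frame's rear rail, m along the frame's y, 0 in the middle, -0.03 to 0.03; light friction. 44 mm wide, top 118 mm above the bench. Its saddle, open below, straddles the rod's place with 12 mm free to each side of the axis and 11 mm above, so the rod passes without touching it wherever it stands.
- side_cutter_mid (a point): Bystander, leave it where it is: side cutters with blue handles, 49 x 126 x 11 mm, lying flat. This point is its centre.
- marker_pen_mid (a point): Bystander, leave it where it is: blue and white marker pen, 135 mm long, 17 mm thick, lying. This point is its centre.
- ball_pen_mid (a point): Bystander, leave it where it is: white ball pen, 145 mm long, 10 mm thick, lying. This point is its centre.
- capacitor_blue_mid (a point): Bystander, leave it where it is: blue capacitor can standing upright, 35 mm across, 50 mm tall. This point is its centre.
- esd_brush_mid (a point): Bystander, leave it where it is: brush with a wooden handle and black bristles, 186 mm long, 14 mm thick, lying. This point is its centre.
- flux_jar_mid (a point): Bystander, leave it where it is: white jar with a blue band and a screw lid, 46 mm across, 36 mm tall. This point is its centre.

How it is judged:
By the outcome, as a careful person would: the job done as asked, in the order asked, and still so for the second after the job is handed in, while the arm keeps its last pose, push and grip.
It also fails if it takes over 48 s, if anything falls off the work surface, if the arm or the gripper's body presses on something with over 40 N, if the wrist force passes 120 N, or if a joint passes its speed limit or range.

## Working session

There is one attempt and no reset: what is moved stays moved. The work goes in short steps, Python scripts to look and compute and a tool call to move; the robot and the scene stay as the last step left them, time stands still between calls to the robot, and variables do not carry over. Pictures are saved under pics/ and viewed, about 8 in all and at most 12, crops included, and the job is handed in when it is done.

Besides the shell and the picture viewer there is one more tool, called after "Emit:" as name(argument=value, ...) on one line, values as JSON. play_rows: Moves the arm, as the interface text tells. Its arguments: {"type":"object","properties":{"series":{"type":"array"},"squeeze":{"type":"number"}},"required":["series"]}

```bash
mkdir -p pics; ls; cat > h.py <<'E'
import numpy as np, cv2, json
from rig import *
def cam(im):
    h,w=im["pixels"].shape[:2]; f=h/2/np.tan(np.radians(im["vfov"])/2)
    K=np.array([[f,0,im["cx"]],[0,f,im["cy"]],[0,0,1.]])
    return K,np.array(im["dist"],float),np.array(im["rvec"],float),np.array(im["tvec"],float)
def proj(im,P):
    K,d,r,t=cam(im); return cv2.projectPoints(np.array(P,float).reshape(-1,1,3),r,t,K,d)[0].reshape(-1,2)
def back(im,uv,z):
    K,d,r,t=cam(im); n=cv2.undistortPoints(np.array(uv,float).reshape(-1,1,2),K,d).reshape(-1,2)
    R=cv2.Rodrigues(r)[0]; C=-R.T@t; D=np.c_[n,np.ones(len(n))]@R
    return C+D*((z-C[2])/D[:,2])[:,None]
def save(im,name,crop=None,s=1):
    p=im["pixels"][:,:,::-1]
    if crop: p=p[crop[1]:crop[3],crop[0]:crop[2]]
    cv2.imwrite("pics/"+name,cv2.resize(p,None,fx=s,fy=s,interpolation=cv2.INTER_CUBIC))
E
python3 - <<'E'
from h import *
s=get_state(); print(s["ee_rot"],s["contact_force"],tips_ahead)
for n in("scene","top"):
    im=get_image(n); save(im,n+"0.png",s=1.25)
    K,d,r,t=cam(im); print(n,K[0,0],-cv2.Rodrigues(r)[0].T@t,d)
    for l in "mandrel_handle mandrel_tip rest frame right_bushing left_bushing carriage side_cutter_mid marker_pen_mid ball_pen_mid capacitor_blue_mid esd_brush_mid flux_jar_mid".split():
        m=masks_of(im,l)
        for q in m[:2]:
            print(l,round(q["p"],2),np.round(q["xy"]),q["region"].sum(),back(im,[q["xy"]],0.045 if 'mandrel' in l else .02).round(3))
E
```

```text
pics
[-5.98730660e-04  8.35365414e-01 -5.49694245e-01 -7.09909148e-04] [0.35756053 0.56843582 0.09877005] 0.011
scene 440.9767461856648 [-0.04526007  0.411153    0.96944636] [0.0337201 0.        0.        0.        0.       ]
mandrel_handle 0.59 [405. 166.] 393 [[ 0.527 -0.269  0.045]]
mandrel_handle 0.36 [356. 221.] 141 [[ 0.458 -0.037  0.045]]
mandrel_tip 0.92 [407. 166.] 481 [[ 0.522 -0.273  0.045]]
rest 0.56 [385. 168.] 798 [[ 0.571 -0.234  0.02 ]]
frame 0.9 [257. 256.] 2885 [[0.53  0.218 0.02 ]]
right_bushing 0.89 [256. 254.] 2800 [[0.536 0.217 0.02 ]]
right_bushing 0.62 [228. 333.] 527 [[0.395 0.372 0.02 ]]
left_bushing 0.7 [258. 251.] 2786 [[0.542 0.211 0.02 ]]
left_bushing 0.59 [295. 289.] 408 [[0.397 0.192 0.02 ]]
carriage 0.62 [258. 235.] 475 [[0.583 0.184 0.02 ]]
side_cutter_mid 0.59 [300. 288.] 349 [[0.394 0.181 0.02 ]]
marker_pen_mid 0.69 [260. 312.] 353 [[0.397 0.288 0.02 ]]
capacitor_blue_mid 0.64 [329. 263.] 274 [[0.408 0.084 0.02 ]]
capacitor_blue_mid 0.34 [356. 221.] 117 [[ 0.469 -0.048  0.02 ]]
esd_brush_mid 0.97 [226. 334.] 632 [[0.395 0.377 0.02 ]]
flux_jar_mid 0
[... 319 characters left out ...]
0.533 -0.271  0.045]]
rest 0.58 [412. 193.] 546 [[ 0.586 -0.244  0.02 ]]
right_bushing 0.81 [269. 211.] 1647 [[0.537 0.212 0.02 ]]
left_bushing 0.66 [272. 214.] 1687 [[0.526 0.202 0.02 ]]
left_bushing 0.56 [310. 252.] 97 [[0.405 0.085 0.02 ]]
carriage 0.88 [268. 206.] 337 [[0.551 0.216 0.02 ]]
carriage 0.42 [268. 214.] 1699 [[0.528 0.215 0.02 ]]
side_cutter_mid 0.47 [288. 252.] 235 [[0.406 0.154 0.02 ]]
marker_pen_mid 0.5 [246. 256.] 171 [[0.396 0.285 0.02 ]]
ball_pen_mid 0.44 [351. 228.] 145 [[ 0.477 -0.047  0.02 ]]
capacitor_blue_mid 0.52 [312. 251.] 111 [[0.409 0.078 0.02 ]]
esd_brush_mid 0.67 [220. 249.] 242 [[0.417 0.367 0.02 ]]
flux_jar_mid 0.55 [344. 156.] 184 [[ 0.709 -0.031  0.02 ]]
```

```bash
python3 - <<'E'
from h import *
a=get_image("scene"); b=get_image("top")
save(a,"s1.png",(190,130,450,350),3); save(b,"t1.png",(200,130,460,290),3)
E
```

```text
(no output)
```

View pics/s1.png

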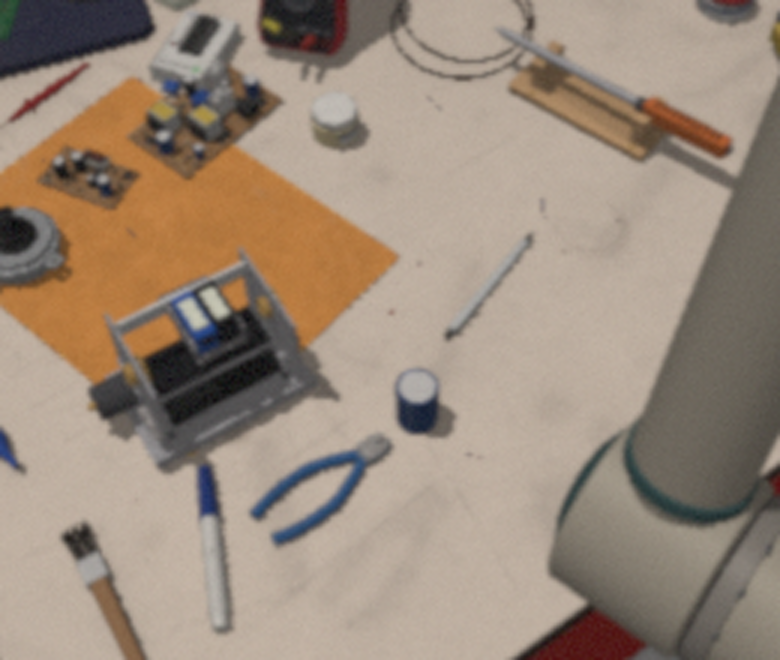

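View pics/t1.png

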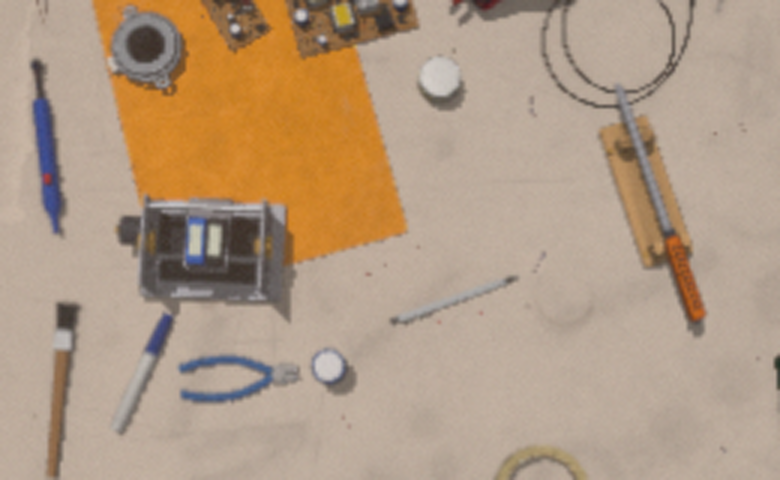

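The scene crop shows the handle at about (690,125), the rod tip at (502,30), the right bushing near (265,305) and the left one near (127,372). In the top crop the handle is at (685,278), the tip at (620,88), and the bushings are near (262,245) and (150,243). Next I measure the mandrel by colour and zoom in on the frame.

```bash
python3 - <<'E'
from h import *
ims={n:get_image(n) for n in("scene","top")}
guess={"scene":(190+690/3,130+125/3),"top":(200+685/3,130+278/3)}
tips={"scene":(190+500/3,130+29/3),"top":(200+619/3,130+86/3)}
for n,im in ims.items():
    hsv=cv2.cvtColor(im["pixels"],cv2.COLOR_RGB2HSV); H,S,V=[hsv[:,:,i].astype(int) for i in range(3)]
    m=(H<14)&(S>150)&(V>90); g=guess[n]; yy,xx=np.nonzero(m); k=np.hypot(xx-g[0],yy-g[1])<28
    pts=np.c_[xx[k],yy[k]].astype(float); W=back(im,pts,0.047)[:,:2]; c=W.mean(0); 
    a=np.linalg.svd(W-c)[2][0]; a*=np.sign(a[0]); t=(W-c)@a
    T=back(im,[tips[n]],.045)[0,:2]
    print(n,k.sum(),"c",c.round(4),"yaw",np.arctan2(a[1],a[0]).round(3),"len",np.ptp(t).round(3),"mid",(c+a*(t.min()+t.max())/2).round(4),"tip",T.round(4),"yaw tip",np.arctan2(*(T-c)[::-1]).round(3),"dist",np.linalg.norm(T-c).round(4))
A=ims["scene"]["pixels"][205:292,212:300];B=ims["top"]["pixels"][185:240,232:304]
A=cv2.resize(A,None,fx=6,fy=6,interpolation=cv2.INTER_CUBIC)[:,:,::-1];B=cv2.resize(B,None,fx=6,fy=6,interpolation=cv2.INTER_CUBIC)[:,:,::-1]
cv2.imwrite("pics/fr_s.png",A);cv2.imwrite("pics/fr_t.png",B)
E
```

```text
scene 171 c [ 0.4875 -0.2812] yaw 0.278 len 0.087 mid [ 0.4892 -0.2807] tip [ 0.6929 -0.2241] yaw tip 0.271 dist 0.2132
top 142 c [ 0.4887 -0.2832] yaw 0.269 len 0.087 mid [ 0.4878 -0.2835] tip [ 0.6924 -0.2265] yaw tip 0.272 dist 0.2115
```

View pics/fr_s.png

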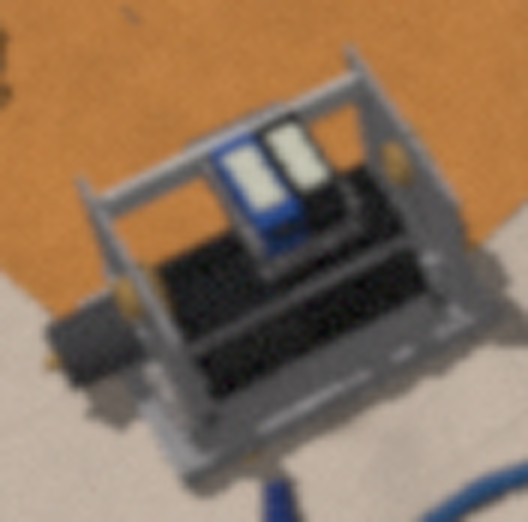

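View pics/fr_t.png

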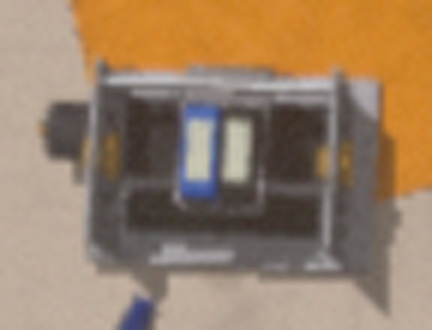

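The scene crop shows the right bushing's inner half at (397,160), the left one's outer half at (130,298), and rear plate tops at (352,48) and (83,180). In the top crop the right bushing's halves are at (322,162) and (346,160), and the left one's inner half is at (112,155). I'll fit the frame pose from these and overlay it.

```bash
cat >> h.py <<'E'
def fr(p,P):
    x,y,a=p; c,s=np.cos(a),np.sin(a); P=np.atleast_2d(P)
    return np.c_[x+c*P[:,0]-s*P[:,1], y+s*P[:,0]+c*P[:,1], P[:,2]]
E
python3 - <<'E'
from h import *
from scipy.optimize import least_squares
ims={n:get_image(n) for n in("scene","top")}
off={"scene":(212,205),"top":(232,185)}
ob=[("scene",(397,160),(0,-.055,.08)),("scene",(130,298),(0,.065,.08)),("scene",(352,48),(.046,-.06,.105)),("scene",(83,180),(.046,.06,.105)),
("top",(322,162),(0,-.055,.082)),("top",(346,160),(0,-.065,.082)),("top",(112,155),(0,.055,.08)),("top",(335,68),(.046,-.06,.105)),("top",(101,64),(.046,.06,.105)),("top",(326,267),(-.046,-.06,.105)),("top",(92,250),(-.046,.06,.105))]
def res(p): return np.array([proj(ims[n],fr(p,P))[0]-(np.array(uv)/6+off[n]-.4) for n,uv,P in ob])
r=least_squares(lambda p:res(p).ravel(),[.52,.21,0],loss="soft_l1"); p=r.x; print(p)
for o,e in zip(ob,res(p)): print(o,e.round(2))
out=[]
for n,im in ims.items():
    o=off[n]; w,h=(88,87) if n=="scene" else (72,55)
    c=cv2.resize(im["pixels"][o[1]:o[1]+h,o[0]:o[0]+w],None,fx=5,fy=5,interpolation=cv2.INTER_CUBIC)[:,:,::-1].copy()
    def poly(P,col):
        q=((proj(im,fr(p,P))-o+.5)*5).astype(int); cv2.polylines(c,[q.reshape(-1,1,2)],False,col,1)
    for y in(-.06,.06): poly([(-.046,y,0),(-.046,y,.105),(.046,y,.105),(.046,y,0),(-.046,y,0)],(0,255,0))
    th=np.linspace(0,6.28,20)
    for y in(-.068,-.052,.052,.068): poly([(.009*np.cos(t),y,.078+.009*np.sin(t)) for t in th],(255,0,255))
    out.append(cv2.copyMakeBorder(c,0,440-c.shape[0],0,0,cv2.BORDER_CONSTANT))
cv2.imwrite("pics/ov1.png",np.hstack(out)); print(fr(p,[(0,-.068,.078),(0,.068,.078)]))
E
```

```text
[ 0.5255892   0.20850287 -0.04342001]
('scene', (397, 160), (0, -0.055, 0.08)) [0.66 0.42]
('scene', (130, 298), (0, 0.065, 0.08)) [0.64 0.57]
('scene', (352, 48), (0.046, -0.06, 0.105)) [-0.15 -0.5 ]
('scene', (83, 180), (0.046, 0.06, 0.105)) [ 0.1  -0.24]
('top', (322, 162), (0, -0.055, 0.082)) [0.55 0.35]
('top', (346, 160), (0, -0.065, 0.082)) [-0.16  0.77]
('top', (112, 155), (0, 0.055, 0.08)) [-0.35  0.67]
('top', (335, 68), (0.046, -0.06, 0.105)) [-0.03 -0.2 ]
('top', (101, 64), (0.046, 0.06, 0.105)) [-0.73 -0.51]
('top', (326, 267), (-0.046, -0.06, 0.105)) [ 0.26 -2.84]
('top', (92, 250), (-0.046, 0.06, 0.105)) [-0.86 -1.11]
[[0.52263757 0.14056696 0.078     ]
 [0.52854083 0.27643878 0.078     ]]
```

View pics/ov1.png

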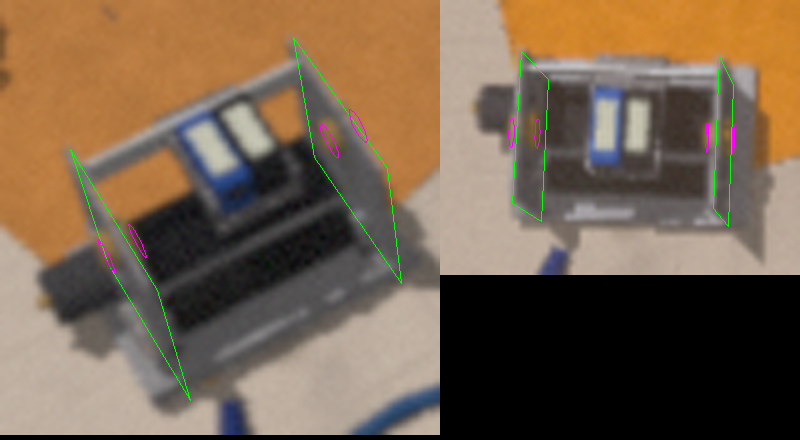

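The fit agrees with both pictures to about 2 mm. The right mouth is near (0.523, 0.141), the axis is skewed by about -0.043 rad, the handle middle is near (0.486, -0.283) and its yaw is 0.272. I'll move above the handle.

Emit:
play_rows(series=[{"fingers":-1,"dx":26,"dy":25,"dz":0,"turn":-0.0137},{"dx":26,"dy":25,"turn":-0.0137,"fingers":-1},{"dx":26,"dy":25,"turn":-0.0137,"fingers":-1},{"dx":26,"dy":25,"turn":-0.0137,"fingers":-1},{"dx":26,"dy":25,"turn":-0.0137,"fingers":-1},{"dx":26,"dy":25,"turn":-0.0137,"fingers":-1},{"dx":26,"dy":25,"turn":-0.0137,"fingers":-1},{"dx":26,"dy":25,"turn":-0.0137,"fingers":-1},{"dx":26,"dy":25,"turn":-0.0137,"fingers":-1},{"dx":26,"dy":22,"turn":-0.0137,"fingers":-1},{"dx":0,"dy":0,"fingers":-1}])

```text
invalid input at $.series[1]: expected keys fingers, dx, dy, dz, turn
```

Emit:
play_rows(series=[{"fingers":-1,"dx":26,"dy":25,"dz":0,"turn":-0.0137},{"fingers":-1,"dx":26,"dy":25,"dz":0,"turn":-0.0137},{"fingers":-1,"dx":26,"dy":25,"dz":0,"turn":-0.0137},{"fingers":-1,"dx":26,"dy":25,"dz":0,"turn":-0.0137},{"fingers":-1,"dx":26,"dy":25,"dz":0,"turn":-0.0137},{"fingers":-1,"dx":26,"dy":25,"dz":0,"turn":-0.0137},{"fingers":-1,"dx":26,"dy":25,"dz":0,"turn":-0.0137},{"fingers":-1,"dx":26,"dy":25,"dz":0,"turn":-0.0137},{"fingers":-1,"dx":26,"dy":25,"dz":0,"turn":-0.0137},{"fingers":-1,"dx":26,"dy":22,"dz":0,"turn":-0.0137},{"fingers":-1,"dx":0,"dy":0,"dz":0,"turn":0}])

```text
clock: 2.62
position: [0.4955, -0.2721, 0.214]
ee_rot: [0.001, 0.791, -0.612, 0.002]
contact_force: [0.0, -0.1, 0.7]
width: 0.0854
```

Emit:
play_rows(series=[{"fingers":-1,"dx":-3.5,"dy":-9,"dz":-20,"turn":0.016},{"fingers":-1,"dx":0,"dy":0,"dz":-35,"turn":0},{"fingers":-1,"dx":0,"dy":0,"dz":-35,"turn":0},{"fingers":-1,"dx":0,"dy":0,"dz":-30,"turn":0},{"fingers":-1,"dx":0,"dy":0,"dz":0,"turn":0}])

```text
clock: 3.03
position: [0.4962, -0.2804, 0.094]
ee_rot: [0.001, 0.799, -0.602, 0.008]
contact_force: [-1.2, 0.3, -0.9]
width: 0.0853
```

```bash
python3 - <<'E'
from h import *
im=get_image("scene"); a=im["pixels"][130:230,340:460]; save(im,"c1.png",(340,110,460,230),5)
s=get_state();print(s["position"],s["ee_rot"])
E
```

```text
[ 0.49757514 -0.28147061  0.0966202 ] [ 0.00081839  0.79856408 -0.60183245  0.00961427]
```

View pics/c1.png

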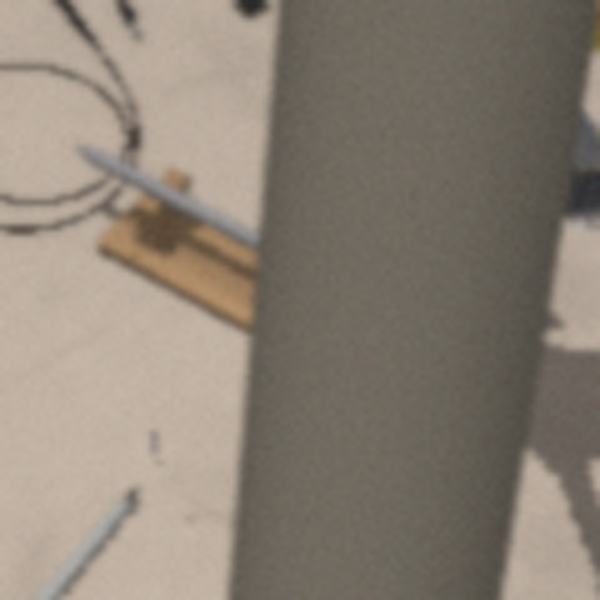

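The forearm hides the grasp in this view, with the rod tip showing at (85,150), so I go by the estimate, which the 85 mm opening covers.

Emit:
play_rows(series=[{"fingers":-1,"dx":-5,"dy":0,"dz":-15,"turn":-0.009},{"fingers":-1,"dx":0,"dy":0,"dz":-15,"turn":0},{"fingers":-1,"dx":0,"dy":0,"dz":-15,"turn":0},{"fingers":-1,"dx":0,"dy":0,"dz":-10,"turn":0},{"fingers":-1,"dx":0,"dy":0,"dz":0,"turn":0},{"fingers":-1,"dx":0,"dy":0,"dz":0,"turn":0}])

```text
clock: 3.58
position: [0.4991, -0.2885, 0.0513]
ee_rot: [0.001, 0.795, -0.606, 0.019]
contact_force: [0.0, -0.3, 1.5]
width: 0.0852
```

```bash
python3 - <<'E'
from h import *
s=get_state();print(s["position"],s["ee_rot"],s["contact_force"],s["qpos"])
E
```

```text
[ 0.49910096 -0.28853739  0.05129227] [ 0.00107357  0.79535615 -0.60583061  0.01940913] [ 0.01596749 -0.29769899  1.45790386] [-0.64321117  0.3940988   1.76844786 -0.00302978  0.94024519  0.66043445]
```

Emit:
play_rows(series=[{"fingers":-1,"dx":-4,"dy":4,"dz":0,"turn":0},{"fingers":-1,"dx":-3,"dy":3,"dz":0,"turn":0},{"fingers":-1,"dx":0,"dy":0,"dz":-5,"turn":0},{"fingers":-1,"dx":0,"dy":0,"dz":-4,"turn":0},{"fingers":-1,"dx":0,"dy":0,"dz":0,"turn":0}])

```text
clock: 4.0
position: [0.4941, -0.2829, 0.0469]
ee_rot: [0.001, 0.795, -0.606, 0.024]
contact_force: [-0.8, -0.4, 0.2]
width: 0.0857
```

Emit:
play_rows(series=[{"fingers":-1,"dx":-2,"dy":2,"dz":-7,"turn":0},{"fingers":-1,"dx":0,"dy":0,"dz":-7,"turn":0},{"fingers":-1,"dx":0,"dy":0,"dz":0,"turn":0}])

```text
clock: 4.25
position: [0.4921, -0.2807, 0.0319]
ee_rot: [0.001, 0.795, -0.606, 0.024]
contact_force: [0.6, 0.6, 0.0]
width: 0.0853
```

Emit:
play_rows(series=[{"fingers":-1,"dx":0,"dy":0,"dz":0,"turn":0},{"fingers":-1,"dx":0,"dy":0,"dz":0,"turn":0},{"fingers":-1,"dx":0,"dy":0,"dz":0,"turn":0}])

```text
clock: 4.5
position: [0.4915, -0.2803, 0.0305]
ee_rot: [0.001, 0.795, -0.606, 0.023]
contact_force: [0.7, -0.8, 0.0]
width: 0.085
```

Emit:
play_rows(series=[{"fingers":-1,"dx":0,"dy":0,"dz":7,"turn":0},{"fingers":1,"dx":0,"dy":0,"dz":0,"turn":0},{"fingers":1,"dx":0,"dy":0,"dz":0,"turn":0},{"fingers":1,"dx":0,"dy":0,"dz":0,"turn":0},{"fingers":1,"dx":0,"dy":0,"dz":0,"turn":0},{"fingers":1,"dx":0,"dy":0,"dz":0,"turn":0}], squeeze=90)

```text
clock: 5.0
position: [0.4924, -0.281, 0.0392]
ee_rot: [0.001, 0.795, -0.606, 0.024]
contact_force: [0.4, -0.2, 0.2]
width: 0.0257
```

Emit:
play_rows(series=[{"fingers":1,"dx":0,"dy":0,"dz":0,"turn":0},{"fingers":1,"dx":0,"dy":0,"dz":0,"turn":0},{"fingers":1,"dx":0,"dy":0,"dz":0,"turn":0},{"fingers":1,"dx":0,"dy":0,"dz":0,"turn":0}])

```text
clock: 5.33
position: [0.4923, -0.2809, 0.0392]
ee_rot: [0.001, 0.795, -0.606, 0.024]
contact_force: [-0.8, -0.0, -0.8]
width: -0.0002
```

The width of 0 means nothing is in the grip, so I look again.

```bash
python3 - <<'E'
from h import *
a=get_image("scene"); b=get_image("top")
A=a["pixels"][120:220,330:460];B=b["pixels"][140:260,360:480]
R=lambda p:cv2.resize(p,(400,400*p.shape[0]//p.shape[1]),interpolation=cv2.INTER_CUBIC)[:,:,::-1]
A,B=R(A),R(B); A=cv2.copyMakeBorder(A,0,400-A.shape[0],0,0,cv2.BORDER_CONSTANT)
cv2.imwrite("pics/c2.png",np.hstack([A,B]))
P=get_state()["position"]; print(proj(a,P),proj(b,P))
E
```

```text
[[416.38210326 172.90061979]] [[426.32271189 221.11381007]]
```

View pics/c2.png

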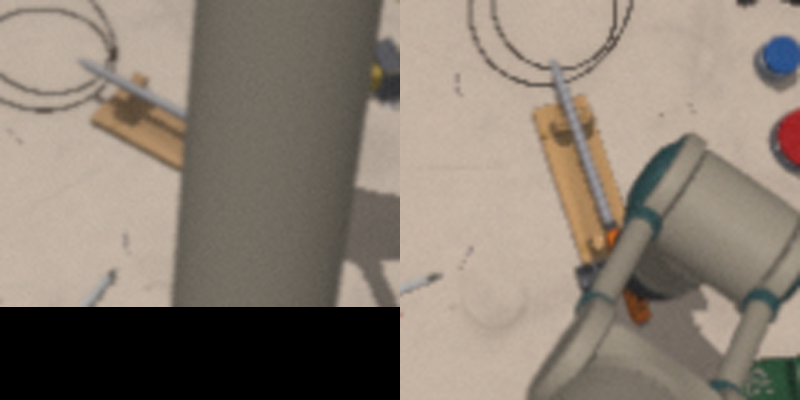

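The mandrel hasn't moved in its rest, with its tip at (80,62) and (555,65) and handle ends at (612,235) and (637,305). The projected TCP lies on the handle. I'll check torques, then do a small lift to see whether the rod follows.

```bash
python3 - <<'E'
from h import *
s=get_state()
for k,v in s.items(): print(k,np.round(v,4))
E
```

```text
clock 5.4333
qpos [-0.6395  0.3917  1.8123 -0.0034  0.8892  0.6643]
qd [ 0.0022  0.0011 -0.001   0.0007  0.0012  0.0018]
effort [ 1.00000e-04 -4.29039e+01 -1.89935e+01 -1.19000e-02 -2.68800e-01
 -0.00000e+00]
position [ 0.4923 -0.2809  0.0392]
ee_rot [ 0.001   0.7953 -0.6057  0.0242]
contact_force [-1.2596 -0.1635  0.0346]
moment [-0.0004 -0.0031  0.0042]
width -0.0
```

Emit:
play_rows(series=[{"fingers":1,"dx":0,"dy":0,"dz":10,"turn":0},{"fingers":1,"dx":0,"dy":0,"dz":15,"turn":0},{"fingers":1,"dx":0,"dy":0,"dz":15,"turn":0},{"fingers":1,"dx":0,"dy":0,"dz":10,"turn":0},{"fingers":1,"dx":0,"dy":0,"dz":0,"turn":0}])

```text
clock: 5.85
position: [0.4915, -0.2803, 0.0924]
ee_rot: [0.001, 0.795, -0.606, 0.023]
contact_force: [0.3, 0.6, 0.5]
width: -0.0001
```

```bash
python3 - <<'E'
from h import *
s=get_state()
for k,v in s.items(): print(k,np.round(v,4))
b=get_image("top"); a=get_image("scene")
A=a["pixels"][120:220,330:460];B=b["pixels"][160:250,390:480]
R=lambda p:cv2.resize(p,(400,400*p.shape[0]//p.shape[1]),interpolation=cv2.INTER_CUBIC)[:,:,::-1]
A,B=R(A),R(B); A=cv2.copyMakeBorder(A,0,400-A.shape[0],0,0,cv2.BORDER_CONSTANT)
cv2.imwrite("pics/c3.png",np.hstack([A,B]))
E
```

```text
clock 5.85
qpos [-0.6395  0.3328  1.7466 -0.0031  1.0162  0.6637]
qd [-0.0017 -0.0023  0.0034  0.0016 -0.0007 -0.0007]
effort [ 5.31000e-02 -4.11228e+01 -2.04023e+01 -1.43000e-02  3.86000e-02
 -5.00000e-04]
position [ 0.4915 -0.2803  0.0924]
ee_rot [ 0.0011  0.7954 -0.6057  0.023 ]
contact_force [0.2806 0.6337 0.5005]
moment [ 0.0209 -0.0048  0.0577]
width -0.0001
```

View pics/c3.png

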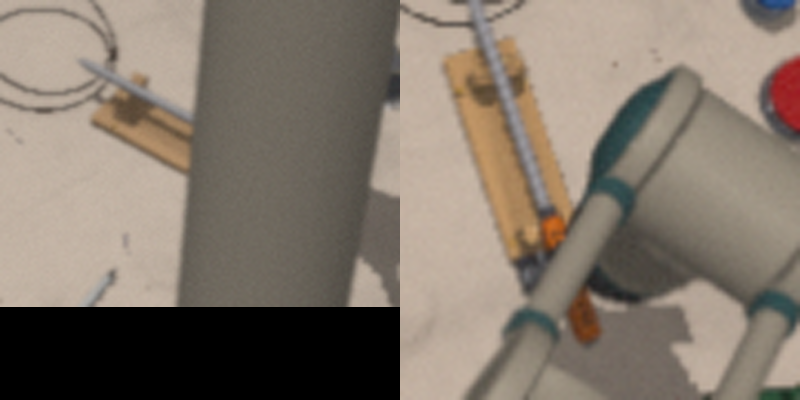

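The rod did not follow; the tip is still at (80,62) and the handle shows at (555,230) and (585,325). I'll overlay the predicted gripper on the picture to see where the jaws really are.

```bash
cat >> h.py <<'E'
from scipy.spatial.transform import Rotation as Ro
def tool(s): 
    q=s["ee_rot"]; return np.array(s["position"]),Ro.from_quat([q[1],q[2],q[3],q[0]]).as_matrix()
E
python3 - <<'E'
from h import *
s=get_state(); p,R=tool(s); print(R.round(3))
b=get_image("top"); o=(390,160); f=7
c=cv2.resize(b["pixels"][160:245,390:485],None,fx=f,fy=f,interpolation=cv2.INTER_CUBIC)[:,:,::-1].copy()
c=np.clip(c.astype(float)*1.5,0,255).astype(np.uint8)
def ln(P,col):
    q=((proj(b,P)-o+.5)*f).astype(int); cv2.polylines(c,[q.reshape(-1,1,2)],False,col,1)
T=lambda L:p+np.array(L)@R.T
ln(T([(0,0,.011),(0,0,-.15)]),(0,255,0))
for z in(-.062,-.13):
    ln(T([(x,y,z) for x,y in((-.0425,-.038),(.0425,-.038),(.0425,.038),(-.0425,.038),(-.0425,-.038))]),(255,0,255))
a=.272; d=np.array([np.cos(a),np.sin(a),0]); m=np.array([.486,-.2828,.045])
ln([m-.045*d,m+.22*d],(255,0,0))
cv2.imwrite("pics/c4.png",c)
E
```

```text
[[ 0.265 -0.964  0.033]
 [-0.964 -0.266 -0.028]
 [ 0.036 -0.025 -0.999]]
```

View pics/c4.png

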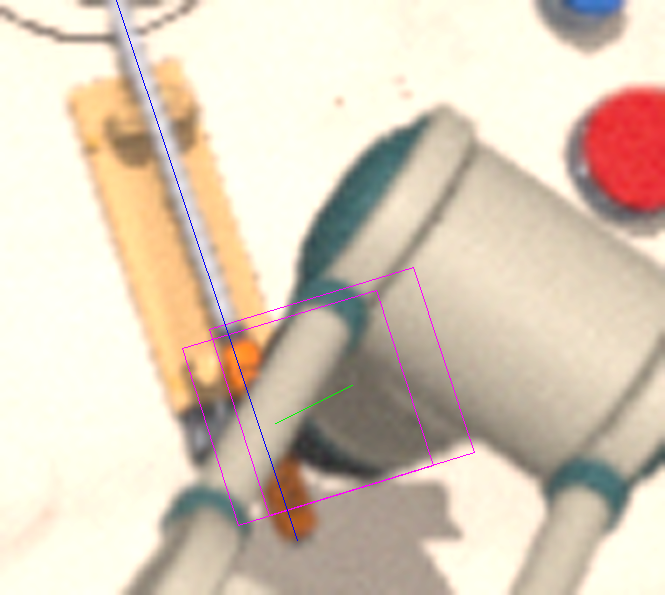

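The overlay puts the gripper over the handle in plan, with its left knuckle at (200,430) where predicted and the handle on the blue line. The doubt is therefore height or closing. I reopen, go lower and close in small steps while watching the width.

Emit:
play_rows(series=[{"fingers":-1,"dx":0,"dy":-2,"dz":0,"turn":0},{"fingers":-1,"dx":0,"dy":0,"dz":0,"turn":0},{"fingers":-1,"dx":0,"dy":0,"dz":0,"turn":0},{"fingers":-1,"dx":0,"dy":0,"dz":0,"turn":0},{"fingers":-1,"dx":0,"dy":0,"dz":0,"turn":0},{"fingers":-1,"dx":0,"dy":0,"dz":0,"turn":0},{"fingers":-1,"dx":0,"dy":0,"dz":0,"turn":0},{"fingers":-1,"dx":0,"dy":0,"dz":0,"turn":0}])

```text
clock: 6.67
position: [0.4878, -0.28, 0.0859]
ee_rot: [0.001, 0.795, -0.606, 0.017]
contact_force: [0.1, 0.2, -0.1]
width: 0.0856
```

Emit:
play_rows(series=[{"fingers":-1,"dx":0,"dy":0,"dz":-12,"turn":0},{"fingers":-1,"dx":0,"dy":0,"dz":-12,"turn":0},{"fingers":-1,"dx":0,"dy":0,"dz":-12,"turn":0},{"fingers":-1,"dx":0,"dy":0,"dz":-8,"turn":0},{"fingers":-1,"dx":0,"dy":0,"dz":-5,"turn":0},{"fingers":-1,"dx":0,"dy":0,"dz":0,"turn":0}])

```text
clock: 7.17
position: [0.489, -0.2807, 0.0363]
ee_rot: [0.001, 0.795, -0.606, 0.019]
contact_force: [-0.3, 0.5, -0.3]
width: 0.0855
```

Emit:
play_rows(series=[{"fingers":0.2,"dx":0,"dy":0,"dz":0,"turn":0},{"fingers":0.2,"dx":0,"dy":0,"dz":0,"turn":0},{"fingers":0.2,"dx":0,"dy":0,"dz":0,"turn":0},{"fingers":0.2,"dx":0,"dy":0,"dz":0,"turn":0}])

```text
clock: 7.5
position: [0.4898, -0.2813, 0.0374]
ee_rot: [0.001, 0.795, -0.606, 0.02]
contact_force: [0.8, -0.7, 0.0]
width: 0.0386
```

```bash
python3 - <<'E'
from h import *
s=get_state(); p,R=tool(s); print(p,R[:,2],s["width"],s["contact_force"],s["qpos"])
E
```

```text
[ 0.4898194  -0.28129571  0.03736602] [ 0.03016845 -0.02566894 -0.99921518] 0.03857945907423894 [ 0.76493368 -0.67958917  0.02550582] [-0.6427947   0.39548346  1.81101987 -0.0031542   0.89554693  0.66083956]
```

Emit:
play_rows(series=[{"fingers":0.6,"dx":0,"dy":0,"dz":0,"turn":0},{"fingers":0.6,"dx":0,"dy":0,"dz":0,"turn":0},{"fingers":0.6,"dx":0,"dy":0,"dz":0,"turn":0},{"fingers":0.6,"dx":0,"dy":0,"dz":0,"turn":0}])

```text
clock: 7.83
position: [0.4907, -0.282, 0.0388]
ee_rot: [0.001, 0.795, -0.606, 0.021]
contact_force: [-0.3, 0.0, -0.2]
width: 0.017
```

Emit:
play_rows(series=[{"fingers":1,"dx":0,"dy":0,"dz":0,"turn":0}])

```text
clock: 7.92
position: [0.4905, -0.2818, 0.039]
ee_rot: [0.001, 0.795, -0.606, 0.021]
contact_force: [-2.9, 2.7, 3.0]
width: 0.0064
```

Emit:
play_rows(series=[{"fingers":1,"dx":0,"dy":0,"dz":0,"turn":0},{"fingers":1,"dx":0,"dy":0,"dz":0,"turn":0}])

```text
clock: 8.08
position: [0.49, -0.2813, 0.0389]
ee_rot: [0.001, 0.795, -0.606, 0.021]
contact_force: [-0.8, -0.8, 0.1]
width: -0.0003
```

Height of the mandrel checks out at 45 mm from both cameras, yet the jaws still close past 16 mm. I'll open, back off 12 mm along the handle to clear the board, go lower in steps and feel for contact.

Emit:
play_rows(series=[{"fingers":-1,"dx":0,"dy":0,"dz":0,"turn":0},{"fingers":-1,"dx":0,"dy":0,"dz":0,"turn":0},{"fingers":-1,"dx":0,"dy":0,"dz":0,"turn":0},{"fingers":-1,"dx":0,"dy":0,"dz":0,"turn":0},{"fingers":-1,"dx":0,"dy":0,"dz":0,"turn":0},{"fingers":-1,"dx":0,"dy":0,"dz":0,"turn":0},{"fingers":-1,"dx":-6,"dy":-2,"dz":0,"turn":0},{"fingers":-1,"dx":-6,"dy":-2,"dz":0,"turn":0},{"fingers":-1,"dx":0,"dy":0,"dz":0,"turn":0}])

```text
clock: 8.83
position: [0.4777, -0.2861, 0.0387]
ee_rot: [0.001, 0.796, -0.605, 0.021]
contact_force: [0.0, -0.3, -0.3]
width: 0.0855
```

```bash
python3 - <<'E'
from h import *
b=get_image("top"); a=get_image("scene"); s=get_state(); p,R=tool(s); print(p,R[:,2],s["width"])
tips={"scene":(190+500/3,130+29/3),"top":(200+619/3,130+86/3)}
for n,im in(("scene",a),("top",b)):
    hsv=cv2.cvtColor(im["pixels"],cv2.COLOR_RGB2HSV).astype(int); H,S,V=hsv[...,0],hsv[...,1],hsv[...,2]
    m=(H<14)&(S>150)&(V>90); yy,xx=np.nonzero(m); k=(xx>395)&(xx<445)&(yy>150)&(yy<245)
    print(n,k.sum(), (np.c_[xx,yy][k].min(0),np.c_[xx,yy][k].max(0)) if k.any() else 0)
B=b["pixels"][185:250,395:475]; A=a["pixels"][130:230,390:520]
r=lambda p:cv2.resize(p,(400,400*p.shape[0]//p.shape[1]),interpolation=cv2.INTER_CUBIC)[:,:,::-1]
A,B=r(A),r(B);h=max(len(A),len(B));A,B=[cv2.copyMakeBorder(q,0,h-len(q),0,0,cv2.BORDER_CONSTANT) for q in(A,B)]
cv2.imwrite("pics/c5.png",np.clip(np.hstack([A,B])*1.4,0,255))
E
```

```text
[ 0.47862673 -0.28613441  0.03887036] [ 0.03336311 -0.02774397 -0.99905814] 0.08584991176959525
scene 0 0
top 56 (array([422, 209]), array([433, 235]))[ WARN:0@2.437] global loadsave.cpp:1063 imwrite_ Unsupported depth image for selected encoder is fallbacked to CV_8U.
```

View pics/c5.png

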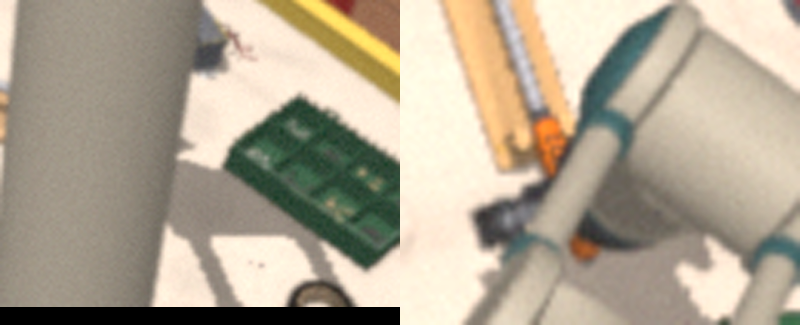

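The top view shows the open left finger at (480-545,185-245), where it should be about the handle, and the rest unmoved. The scene view is still blocked by the forearm. I'll go down slowly, checking force.

Emit:
play_rows(series=[{"fingers":-1,"dx":0,"dy":0,"dz":-6,"turn":0},{"fingers":-1,"dx":0,"dy":0,"dz":-6,"turn":0},{"fingers":-1,"dx":0,"dy":0,"dz":-5,"turn":0},{"fingers":-1,"dx":0,"dy":0,"dz":0,"turn":0}])

```text
clock: 9.27
position: [0.4789, -0.2865, 0.0205]
ee_rot: [0.001, 0.795, -0.606, 0.022]
contact_force: [-0.3, 0.4, -0.9]
width: 0.0853
```

Emit:
play_rows(series=[{"fingers":1,"dx":0,"dy":0,"dz":0,"turn":0},{"fingers":1,"dx":0,"dy":0,"dz":0,"turn":0},{"fingers":1,"dx":0,"dy":0,"dz":0,"turn":0},{"fingers":1,"dx":0,"dy":0,"dz":0,"turn":0},{"fingers":1,"dx":0,"dy":0,"dz":0,"turn":0},{"fingers":1,"dx":0,"dy":0,"dz":0,"turn":0}])

```text
clock: 9.77
position: [0.4789, -0.286, 0.0197]
ee_rot: [0.001, 0.796, -0.605, 0.022]
contact_force: [-1.5, 0.3, 3.2]
width: 0.014
```

Emit:
play_rows(series=[{"fingers":1,"dx":0,"dy":0,"dz":0,"turn":0}])

```text
clock: 9.85
position: [0.479, -0.286, 0.0199]
ee_rot: [0.001, 0.796, -0.605, 0.022]
contact_force: [0.0, -0.3, -0.9]
width: 0.0139
```

It caught something at 14 mm with the reported TCP height at 0.020. So the true tool height is well above what is reported, and the pads are probably on the handle's rounded top. I'll open a little and go lower stepwise, watching force.

Emit:
play_rows(series=[{"fingers":-0.2,"dx":0,"dy":0,"dz":0,"turn":0},{"fingers":-0.2,"dx":0,"dy":0,"dz":0,"turn":0},{"fingers":-0.2,"dx":0,"dy":0,"dz":0,"turn":0},{"fingers":-0.2,"dx":0,"dy":0,"dz":0,"turn":0},{"fingers":-0.2,"dx":0,"dy":0,"dz":-5,"turn":0},{"fingers":-0.2,"dx":0,"dy":0,"dz":0,"turn":0}])

```text
clock: 10.35
position: [0.4794, -0.2863, 0.0151]
ee_rot: [0.001, 0.796, -0.605, 0.022]
contact_force: [0.4, -1.0, 0.3]
width: 0.0512
```

Emit:
play_rows(series=[{"fingers":-0.2,"dx":0,"dy":0,"dz":-4,"turn":0},{"fingers":-0.2,"dx":0,"dy":0,"dz":0,"turn":0}])

```text
clock: 10.52
position: [0.4793, -0.2863, 0.0104]
ee_rot: [0.001, 0.796, -0.605, 0.022]
contact_force: [-0.5, -0.8, 0.2]
width: 0.0511
```

Emit:
play_rows(series=[{"fingers":1,"dx":0,"dy":0,"dz":0,"turn":0},{"fingers":1,"dx":0,"dy":0,"dz":0,"turn":0},{"fingers":1,"dx":0,"dy":0,"dz":0,"turn":0},{"fingers":1,"dx":0,"dy":0,"dz":0,"turn":0},{"fingers":1,"dx":0,"dy":0,"dz":0,"turn":0}])

```text
clock: 10.93
position: [0.479, -0.286, 0.01]
ee_rot: [0.001, 0.796, -0.605, 0.022]
contact_force: [-1.3, 1.4, 0.2]
width: 0.0146
```

```bash
python3 - <<'E'
from h import *
s=get_state()
for k in("position","ee_rot","width","contact_force","moment","qpos"): print(k,np.round(s[k],4))
E
```

```text
position [ 0.479 -0.286  0.01 ]
ee_rot [ 7.000e-04  7.956e-01 -6.054e-01  2.170e-02]
width 0.0146
contact_force [-1.2941  1.3731  0.18  ]
moment [ 0.1023 -0.0448  0.0797]
qpos [-6.6240e-01  4.1980e-01  1.8598e+00 -1.3000e-03  8.1840e-01  6.3930e-01]
```

Emit:
play_rows(series=[{"fingers":-0.4,"dx":0,"dy":0,"dz":0,"turn":0},{"fingers":-0.4,"dx":0,"dy":0,"dz":0,"turn":0},{"fingers":-0.4,"dx":0,"dy":0,"dz":0,"turn":0},{"fingers":-0.4,"dx":0,"dy":0,"dz":-4,"turn":0},{"fingers":-0.4,"dx":0,"dy":0,"dz":-4,"turn":0},{"fingers":-0.4,"dx":0,"dy":0,"dz":0,"turn":0}])

```text
clock: 11.43
position: [0.4794, -0.2865, 0.0017]
ee_rot: [0.001, 0.796, -0.605, 0.023]
contact_force: [0.2, 0.7, -0.1]
width: 0.0598
```

Emit:
play_rows(series=[{"fingers":1,"dx":0,"dy":0,"dz":0,"turn":0},{"fingers":1,"dx":0,"dy":0,"dz":0,"turn":0},{"fingers":1,"dx":0,"dy":0,"dz":0,"turn":0},{"fingers":1,"dx":0,"dy":0,"dz":0,"turn":0},{"fingers":1,"dx":0,"dy":0,"dz":0,"turn":0},{"fingers":1,"dx":0,"dy":0,"dz":0,"turn":0}])

```text
clock: 11.93
position: [0.479, -0.2861, 0.0011]
ee_rot: [0.001, 0.796, -0.605, 0.022]
contact_force: [0.1, -0.6, 0.5]
width: 0.0149
```

Emit:
play_rows(series=[{"fingers":1,"dx":0,"dy":0,"dz":0,"turn":0}])

```text
clock: 12.02
position: [0.479, -0.2861, 0.0011]
ee_rot: [0.001, 0.796, -0.605, 0.022]
contact_force: [-0.3, -0.8, -0.4]
width: 0.0151
```

Now it grips at 15 mm. I lift straight up.

Emit:
play_rows(series=[{"fingers":1,"dx":0,"dy":0,"dz":6,"turn":0},{"fingers":1,"dx":0,"dy":0,"dz":8,"turn":0},{"fingers":1,"dx":0,"dy":0,"dz":8,"turn":0},{"fingers":1,"dx":0,"dy":0,"dz":8,"turn":0},{"fingers":1,"dx":0,"dy":0,"dz":8,"turn":0},{"fingers":1,"dx":0,"dy":0,"dz":8,"turn":0},{"fingers":1,"dx":0,"dy":0,"dz":8,"turn":0},{"fingers":1,"dx":0,"dy":0,"dz":4,"turn":0},{"fingers":1,"dx":0,"dy":0,"dz":0,"turn":0},{"fingers":1,"dx":0,"dy":0,"dz":0,"turn":0}])

```text
clock: 12.85
position: [0.4791, -0.2864, 0.0671]
ee_rot: [0.001, 0.796, -0.605, 0.023]
contact_force: [-0.2, -0.7, -0.4]
width: 0.015
```

```bash
python3 - <<'E'
from h import *
s=get_state()
for k in("position","ee_rot","width","contact_force","moment"): print(k,np.round(s[k],4))
b=get_image("top"); a=get_image("scene")
B=b["pixels"][140:250,370:480]; A=a["pixels"][120:220,330:460]
r=lambda p:cv2.resize(p,(400,400*p.shape[0]//p.shape[1]),interpolation=cv2.INTER_CUBIC)[:,:,::-1]
A,B=r(A),r(B);h=max(len(A),len(B));A,B=[cv2.copyMakeBorder(q,0,h-len(q),0,0,cv2.BORDER_CONSTANT) for q in(A,B)]
cv2.imwrite("pics/c6.png",np.hstack([A,B]))
for im in(a,b): print([(q["p"],q["xy"],q["region"].sum()) for q in masks_of(im,"mandrel_tip")[:2]])
E
```

```text
position [ 0.4791 -0.2864  0.0671]
ee_rot [ 0.001   0.7957 -0.6053  0.0231]
width 0.015
contact_force [-0.1666 -0.6528 -0.3779]
moment [0.0233 0.0948 0.0318]
[(0.57, [366.4, 127.6], np.int64(42))]
[(0.55, [423.2, 187.4], np.int64(257)), (0.42, [221.2, 252.3], np.int64(288))]
```

View pics/c6.png

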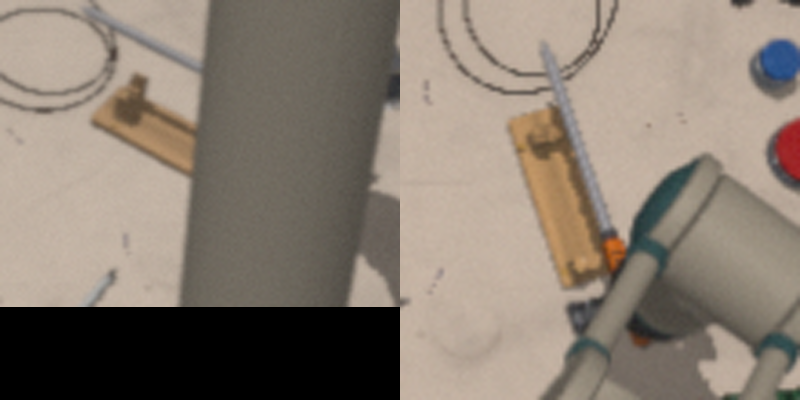

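Held: the rod is clear of the rest, with its tip at (85,8) in the left view and (545,43) in the right, and the handle front at (608,232). I triangulate the rod pose relative to the TCP.

```bash
python3 - <<'E'
from h import *
from scipy.optimize import least_squares
b=get_image("top"); a=get_image("scene"); s=get_state(); p,R=tool(s)
T0=least_squares(lambda X:np.r_[proj(a,X)[0]-(357.6,122.6),proj(b,X)[0]-(409.9,151.8)],[.69,-.22,.1]); print("tip",T0.x,T0.fun.round(2))
for z in(.09,.1,.11,.12): 
    F=back(b,[(427.2,203.8)],z)[0]; d=T0.x-F; print(z,F.round(4),np.linalg.norm(d).round(4),"yaw",np.arctan2(d[1],d[0]).round(4))
# before-lift checks: same method
T1=least_squares(lambda X:np.r_[proj(a,X)[0]-(190+500/3,130+29/3),proj(b,X)[0]-(200+619/3,130+86/3)],[.69,-.22,.1]); print("tip before",T1.x,T1.fun.round(2))
E
```

```text
tip [ 0.6979694  -0.2276256   0.10660313] [-0.01 -0.    0.01  0.01]
0.09 [ 0.539  -0.2754  0.09  ] 0.1668 yaw 0.292
0.1 [ 0.5375 -0.2732  0.1   ] 0.167 yaw 0.2768
0.11 [ 0.5359 -0.271   0.11  ] 0.1678 yaw 0.2617
0.12 [ 0.5344 -0.2688  0.12  ] 0.1692 yaw 0.2467
tip before [ 0.69363787 -0.22606088  0.0431645 ] [ 0.32  0.04 -0.26 -0.23]
```

The rod hangs level at z ≈ 0.11, which is 44 mm above the reported TCP height, and at yaw ≈ 0.27. I turn it towards the frame axis.

Emit:
play_rows(series=[{"fingers":1,"dx":0,"dy":0,"dz":0,"turn":0.06},{"fingers":1,"dx":0,"dy":0,"dz":0,"turn":0.09},{"fingers":1,"dx":0,"dy":0,"dz":0,"turn":0.09},{"fingers":1,"dx":0,"dy":0,"dz":0,"turn":0.09},{"fingers":1,"dx":0,"dy":0,"dz":0,"turn":0.09},{"fingers":1,"dx":0,"dy":0,"dz":0,"turn":0.09},{"fingers":1,"dx":0,"dy":0,"dz":0,"turn":0.09},{"fingers":1,"dx":0,"dy":0,"dz":0,"turn":0.09},{"fingers":1,"dx":0,"dy":0,"dz":0,"turn":0.09},{"fingers":1,"dx":0,"dy":0,"dz":0,"turn":0.09},{"fingers":1,"dx":0,"dy":0,"dz":0,"turn":0.09},{"fingers":1,"dx":0,"dy":0,"dz":0,"turn":0.09},{"fingers":1,"dx":0,"dy":0,"dz":0,"turn":0.09},{"fingers":1,"dx":0,"dy":0,"dz":0,"turn":0.06},{"fingers":1,"dx":0,"dy":0,"dz":0,"turn":0.0}])

```text
clock: 14.4
position: [0.4766, -0.2848, 0.0597]
ee_rot: [-0.012, 1.0, -0.02, 0.014]
contact_force: [-0.3, 0.0, 0.3]
width: 0.0149
```

```bash
python3 - <<'E'
from h import *
s=get_state();p,R=tool(s);print(p.round(4),s["clock"],"xang",np.arctan2(R[1,0],R[0,0]),"z",R[:,2].round(4),s["qpos"].round(3) if hasattr(s["qpos"],"round") else s["qpos"])
E
```

```text
[ 0.4766 -0.2848  0.0597] 14.4 xang -0.03973138654948585 z [ 0.0283  0.0234 -0.9993] [-0.689  0.37   1.783  0.043  0.982 -0.674]
```

Emit:
play_rows(series=[{"fingers":1,"dx":4,"dy":15,"dz":0,"turn":0},{"fingers":1,"dx":4,"dy":20,"dz":0,"turn":0},{"fingers":1,"dx":5,"dy":20,"dz":0,"turn":0},{"fingers":1,"dx":4,"dy":20,"dz":0,"turn":0},{"fingers":1,"dx":4,"dy":20,"dz":0,"turn":0},{"fingers":1,"dx":4,"dy":20,"dz":0,"turn":0},{"fingers":1,"dx":4,"dy":15,"dz":0,"turn":0},{"fingers":1,"dx":4,"dy":10,"dz":0,"turn":0},{"fingers":1,"dx":0,"dy":0,"dz":0,"turn":0},{"fingers":1,"dx":0,"dy":0,"dz":0,"turn":0}])

```text
clock: 15.23
position: [0.5106, -0.1409, 0.0575]
ee_rot: [-0.011, 0.999, -0.029, 0.014]
contact_force: [0.0, -1.2, -1.4]
width: 0.0152
```

```bash
cat >> h.py <<'E'
def rep():
    s=get_state();p,R=tool(s);print(p.round(4),"t",round(s["clock"],2),"xang",np.arctan2(R[1,0],R[0,0]).round(4),"z",R[:,2].round(4),"F",np.round(s["contact_force"],1),"M",np.round(s["moment"],2),"w",round(s["width"],4)); return p,R
E
python3 - <<'E'
from h import *
rep()
a=get_image("scene");b=get_image("top"); np.savez("pre.npz",a=a["pixels"],b=b["pixels"])
B=b["pixels"][190:240,270:400]; A=a["pixels"][170:290,260:420]
r=lambda p:cv2.resize(p,(400*p.shape[1]//p.shape[1],400*p.shape[0]//p.shape[1]),interpolation=cv2.INTER_CUBIC)[:,:,::-1]
A=cv2.resize(a["pixels"][190:270,260:400],None,fx=5,fy=5,interpolation=cv2.INTER_CUBIC)[:,:,::-1]
B=cv2.resize(b["pixels"][193:232,270:410],None,fx=5,fy=5,interpolation=cv2.INTER_CUBIC)[:,:,::-1]
cv2.imwrite("pics/c7.png",np.vstack([A,B]))
E
```

```text
[ 0.5106 -0.1409  0.0575] t 15.23 xang -0.0585 z [ 0.0276  0.0217 -0.9994] F [ 0.  -1.2 -1.4] M [-0.12 -0.01  0.04] w 0.0152
```

View pics/c7.png

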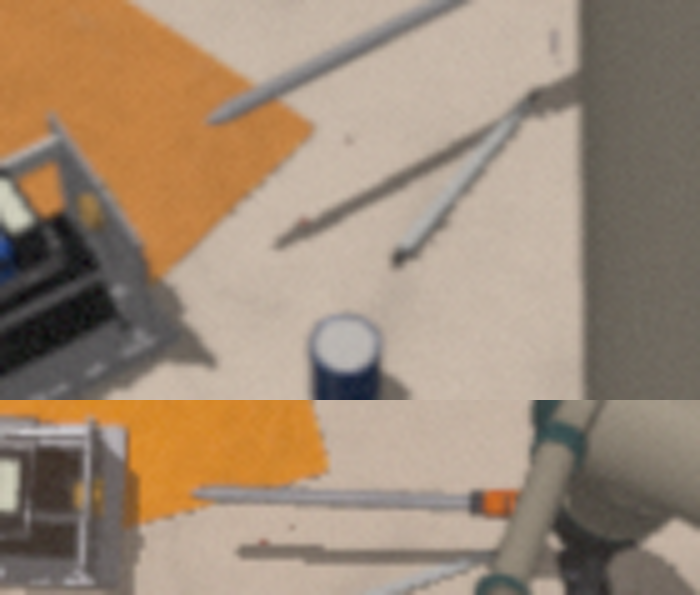

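The scene view shows the tip at (210,122) and the rod's far part at (440,8). In the top view the tip is at (194,492) and the handle front at (472,501). I triangulate.

```bash
python3 - <<'E'
from h import *
from scipy.optimize import least_squares
a=get_image("scene");b=get_image("top"); p,R=rep()
S=lambda u,v,o:np.array([(u+.5)/5-.5+o[0],(v+.5)/5-.5+o[1]])
ta=S(209,123,(260,190)); tb=S(192,92.5,(270,193)); ha=S(440,8,(260,190)); hb=S(472,101,(270,193)); mb=S(330,96.5,(270,193))
def f(q):
    t=q[:3]; yaw,pit=q[3:]; d=np.array([np.cos(yaw)*np.cos(pit),np.sin(yaw)*np.cos(pit),np.sin(pit)])
    l=proj(a,[t-d*k for k in np.linspace(.12,.2,40)]); i=np.argmin(np.hypot(*(l-ha).T)); g=l[-1]-l[0]; n=np.array([-g[1],g[0]])/np.linalg.norm(g)
    m=proj(b,[t-d*.1,t-d*.175]); 
    return np.r_[proj(a,t)[0]-ta,proj(b,t)[0]-tb,(l[20]-ha)@n,m[1]-hb]
r=least_squares(f,[.52,.085,.1,1.52,0]); print("tip",r.x.round(4),r.fun.round(2))
print("tip-TCP",(r.x[:3]-p).round(4))
P=np.array([.52559,.2085,-.0434])
print("mouth",fr(P,[(0,-.068,.078)]))
E
```

```text
[ 0.5105 -0.1419  0.0575] t 15.43 xang -0.0602 z [ 0.028   0.0217 -0.9994] F [-0.7 -0.4 -0.8] M [-0.08  0.04 -0.03] w 0.0149
tip [0.5204 0.0879 0.1039 1.5481 0.082 ] [-0.48 -0.2  -0.86  0.38  0.48  1.28 -0.39]
tip-TCP [0.0099 0.2299 0.0463]
mouth [[0.52263973 0.14056403 0.078     ]]
```

```bash
cat >> h.py <<'E'
from scipy.optimize import least_squares
def centre(im,u0,u1,line,hw=5):
    """rod centreline: per column, centroid of 'greyness' (R-B small) about a guessed line ((ua,va),(ub,vb))"""
    g=im["pixels"].astype(float); g=g[...,0]-g[...,2]; (ua,va),(ub,vb)=line; out=[]
    for u in range(u0,u1):
        v=va+(vb-va)*(u-ua)/(ub-ua); r=np.arange(int(v)-hw,int(v)+hw+2); q=g[r,u]
        w=np.clip(np.median(np.r_[q[:2],q[-2:]])-q-6,0,None)
        if w.sum()>20: out.append((u,(w*r).sum()/w.sum(),w.sum()))
    return np.array(out)
def rodfit(a,b,La,Lb,ra,rb,guess):
    ca=centre(a,*ra,La); cb=centre(b,*rb,Lb)
    def f(q):   # point at given y=guess y: x,z,yaw,pitch
        t=np.array([q[0],guess[1],q[1]]); d=np.array([np.cos(q[2])*np.cos(q[3]),np.sin(q[2])*np.cos(q[3]),np.sin(q[3])]); e=[]
        for im,c in((a,ca),(b,cb)):
            l=proj(im,[t+d*k for k in np.linspace(-.2,.03,47)]); o=np.argsort(l[:,0]); e.append(np.interp(c[:,0],l[o,0],l[o,1])-c[:,1])
        return np.concatenate(e)
    r=least_squares(f,[guess[0],guess[2],guess[3],0],loss="soft_l1",f_scale=.3); J=r.jac; cov=np.linalg.inv(J.T@J)*np.mean(r.fun**2)*4
    return r.x,np.sqrt(np.diag(cov)),np.sqrt(np.mean(r.fun**2)),ca,cb
E
python3 - <<'E'
from h import *
a=get_image("scene");b=get_image("top"); p,R=rep()
La=((301.4,214.2),(347.6,191.2)); Lb=((308,211.1),(364,212.8))
x,sd,rms,ca,cb=rodfit(a,b,La,Lb,(306,348),(313,360),(.52,.088,.104,1.53))
print(x.round(4),sd.round(4),rms,len(ca),len(cb)); print(ca[::4].round(1).tolist()); print(cb[::4].round(1).tolist())
E
```

```text
[ 0.5105 -0.1419  0.0575] t 15.53 xang -0.0604 z [ 0.0279  0.0219 -0.9994] F [ 1.1  0.8 -1.3] M [-0.11  0.05 -0.02] w 0.0151
[0.5124 0.1182 1.5941 0.1341] [0.0013 0.0029 0.0145 0.0306] 0.3887691066813406 42 47
[[306.0, 211.3, 463.5], [310.0, 208.1, 341.0], [314.0, 205.8, 405.0], [318.0, 205.4, 92.0], [322.0, 203.3, 75.0], [326.0, 201.3, 73.0], [330.0, 199.2, 74.0], [334.0, 197.2, 80.0], [338.0, 195.2, 79.0], [342.0, 193.3, 69.0], [346.0, 191.3, 76.0]]
[[313.0, 213.4, 525.0], [317.0, 213.3, 533.0], [321.0, 213.5, 508.0], [325.0, 213.4, 511.0], [329.0, 213.1, 586.5], [333.0, 212.5, 498.0], [337.0, 212.1, 73.5], [341.0, 212.3, 67.0], [345.0, 212.4, 77.0], [349.0, 212.4, 64.0], [353.0, 212.7, 68.0], [357.0, 212.8, 72.5]]
```

```bash
python3 - <<'E'
from h import *
a=get_image("scene");b=get_image("top"); p,R=rep()
La=((301.4,214.2),(347.6,191.2)); Lb=((308,211.1),(364,212.8))
ca=np.r_[centre(a,304,307,La,4),centre(a,318,349,La)]; 
gb=b["pixels"].astype(float); 
# top over mat: saturation-based centroid with narrow window
cb=centre(b,337,361,Lb)
for u in (310,313,316,319,322,325): 
    q=gb[205:219,u]; print(u,(q[:,0]-q[:,2]).astype(int))
print(np.polyfit(ca[3:,0],ca[3:,1],1),np.polyfit(cb[:,0],cb[:,1],1),np.polyval(np.polyfit(ca[3:,0],ca[3:,1],1),[301.4,305]),np.polyval(np.polyfit(cb[:,0],cb[:,1],1),[308,315]),ca[:3])
E
```

```text
[ 0.5104 -0.1417  0.0575] t 15.63 xang -0.0602 z [ 0.0279  0.022  -0.9994] F [ 0.7  0.2 -1. ] M [-0.12  0.01 -0.05] w 0.0147
310 [164 164 169 165 143  71  19  58 125  78  38  33  34  34]
313 [166 165 163 159 125  41   6  13  36  34  34  32  34  35]
316 [167 159 161 155 125  44  10   8  19  33  35  33  32  34]
319 [163 165 165 162 139  61   7   4  19  33  35  35  36  35]
322 [163 163 163 157 136  67   7   5  17  31  35  35  35  35]
325 [158 164 164 156 138  60   8   2  17  33  35  34  34  35]
[ -0.50366485 365.50871241] [3.58610232e-02 2.00022717e+02] [213.70412556 211.89093208] [211.0679123  211.31893946] [[304.         212.0519802  404.        ]
 [305.         211.65714286 437.5       ]
 [306.         211.28539326 445.        ]]
```

```bash
cat >> h.py <<'E'
def rod2(a,b,pa,ua,pb,ub,y0):
    """rod line from its straight image lines in both views; returns x,z at y0, slopes dx/dy, dz/dy"""
    def f(q):
        Y=np.linspace(y0-.2,y0+.01,40); P=np.c_[q[0]+q[2]*(Y-y0),Y,q[1]+q[3]*(Y-y0)]; e=[]
        for im,pl,u in((a,pa,ua),(b,pb,ub)):
            l=proj(im,P); o=np.argsort(l[:,0]); U=np.linspace(*u,8); e.append(np.interp(U,l[o,0],l[o,1])-np.polyval(pl,U))
        return np.concatenate(e)
    r=least_squares(f,[.52,.1,0.04,0]); return r.x,np.sqrt(np.mean(r.fun**2))
E
python3 - <<'E'
from h import *
a=get_image("scene");b=get_image("top"); p,R=rep()
x,e=rod2(a,b,[-.50366,365.509],(302,348),[.03586,200.023],(309,361),.088); print(x.round(4),e)
y=-.1417; print("at TCP y:",x[0]+x[2]*(y-.088),x[1]+x[3]*(y-.088))
for u in(301.4,302): print(proj(a,[x[0],.088,x[1]]),proj(b,[x[0],.088,x[1]]))
E
```

```text
[ 0.5105 -0.1415  0.0576] t 15.73 xang -0.0598 z [ 0.0279  0.0221 -0.9994] F [ 0.2 -0.6 -0.7] M [-0.16  0.01 -0.01] w 0.0148
[ 0.5221  0.1016  0.0547 -0.0017] 0.0014539453302409207
at TCP y: 0.5094901730317473 0.10196583657139512
[[300.56018155 214.12877073]] [[307.13738689 211.03299348]]
[[300.56018155 214.12877073]] [[307.13738689 211.03299348]]
```

The rod line is clean: x = 0.522 and z = 0.1016 at y = 0.088, level, slope 0.055. I lower it to the bushing height and trim yaw.

Emit:
play_rows(series=[{"fingers":1,"dx":1,"dy":0,"dz":-6,"turn":0.007},{"fingers":1,"dx":1,"dy":0,"dz":-6,"turn":0.007},{"fingers":1,"dx":0,"dy":0,"dz":-6,"turn":0},{"fingers":1,"dx":0,"dy":0,"dz":-5,"turn":0},{"fingers":1,"dx":0,"dy":0,"dz":0,"turn":0},{"fingers":1,"dx":0,"dy":0,"dz":0,"turn":0}])

```text
clock: 16.23
position: [0.5122, -0.1417, 0.0314]
ee_rot: [-0.012, 1.0, -0.022, 0.013]
contact_force: [0.3, -0.5, -0.6]
width: 0.0148
```

```bash
python3 - <<'E'
from h import *
p,R=rep(); a=get_image("scene");b=get_image("top")
# predicted rod line -> search
xa=np.arctan2(R[1,0],R[0,0]); Y=np.array([.09,-.08]); Q=np.c_[p[0]-.001-np.tan(xa)*(Y-p[1]),Y,[p[2]+.0444]*2]
la,lb=proj(a,Q),proj(b,Q); print(la.round(1).tolist(),lb.round(1).tolist())
ca=centre(a,318,349,la); cb=centre(b,337,361,lb); pa,pb=np.polyfit(ca[:,0],ca[:,1],1),np.polyfit(cb[:,0],cb[:,1],1)
print(np.std(np.polyval(pa,ca[:,0])-ca[:,1]),np.std(np.polyval(pb,cb[:,0])-cb[:,1]))
x,e=rod2(a,b,pa,(302,348),pb,(309,361),.1406); print("at mouth y: x,z,slopes",x.round(4))
E
```

```text
[ 0.5122 -0.1417  0.0314] t 16.23 xang -0.045 z [ 0.0265  0.0229 -0.9994] F [ 0.3 -0.5 -0.6] M [-0.08  0.05  0.01] w 0.0148
[[300.5, 220.8], [356.0, 192.0]] [[306.9, 212.4], [362.8, 213.9]]
0.463110823794938 0.07941952071894184
at mouth y: x,z,slopes [0.5207 0.0866 0.0318 0.0592]
```

Emit:
play_rows(series=[{"fingers":1,"dx":0,"dy":6,"dz":2,"turn":0},{"fingers":1,"dx":0.4,"dy":8,"dz":0,"turn":0},{"fingers":1,"dx":0.4,"dy":8,"dz":0,"turn":0},{"fingers":1,"dx":0.4,"dy":8,"dz":0,"turn":0},{"fingers":1,"dx":0.4,"dy":8,"dz":0,"turn":0},{"fingers":1,"dx":0.2,"dy":4,"dz":0,"turn":0},{"fingers":1,"dx":0,"dy":0,"dz":0,"turn":0},{"fingers":1,"dx":0,"dy":0,"dz":0,"turn":0}])

```text
clock: 17.0
position: [0.5148, -0.0939, 0.0353]
ee_rot: [-0.012, 1.0, -0.022, 0.014]
contact_force: [1.2, 0.9, -0.4]
width: 0.0146
```

```bash
python3 - <<'E'
from h import *
p,R=rep(); a=get_image("scene");b=get_image("top")
xa=np.arctan2(R[1,0],R[0,0]); Y=np.array([p[1]+.22,p[1]+.06]); Q=np.c_[p[0]-.001-np.tan(xa)*(Y-p[1]),Y,[p[2]+.0444]*2]
la,lb=proj(a,Q),proj(b,Q); print(la.round(1).tolist(),lb.round(1).tolist())
# residual of predicted vs seen centreline
for n,im,l,rg in(("scene",a,la,range(int(la[0,0])+4,int(la[1,0]),3)),("top",b,lb,range(int(lb[0,0])+4,int(lb[1,0]),3))):
    c=centre(im,rg[0],rg[-1],l); v=np.interp(c[:,0],l[:,0],l[:,1]); print(n,np.c_[c[:,0],c[:,1]-v,c[:,2]][::3].round(1).tolist())
E
```

```text
[ 0.5148 -0.0939  0.0353] t 17.0 xang -0.0435 z [ 0.0292  0.0226 -0.9993] F [ 1.2  0.9 -0.4] M [-0.11  0.08  0.01] w 0.0146
[[287.9, 226.3], [341.4, 198.5]] [[294.9, 211.9], [347.7, 213.2]]
scene [[291.0, 0.5, 515.5], [294.0, 0.4, 511.0], [297.0, 0.2, 505.0], [300.0, 0.3, 507.0], [303.0, 0.4, 497.5], [306.0, 0.4, 487.5], [309.0, 0.3, 506.0], [312.0, 0.0, 455.0], [315.0, -1.3, 380.0], [318.0, -1.6, 435.0], [321.0, -0.6, 286.0], [324.0, 0.3, 87.0], [327.0, 0.3, 72.0], [330.0, 0.1, 83.0], [333.0, 0.1, 76.0], [336.0, -0.0, 87.0]]
top [[298.0, 0.8, 535.0], [301.0, 2.2, 356.0], [304.0, 2.4, 394.5], [307.0, 2.4, 447.0], [310.0, 2.3, 518.0], [313.0, 2.4, 474.0], [316.0, 2.3, 476.0], [319.0, 2.2, 497.0], [322.0, 1.8, 543.0], [325.0, 1.5, 565.5], [328.0, 1.1, 540.0], [331.0, 0.6, 317.0], [334.0, 0.1, 80.5], [337.0, 0.3, 72.0], [340.0, 0.2, 66.0], [343.0, 0.2, 62.0]]
```

Emit:
play_rows(series=[{"fingers":1,"dx":0.1,"dy":3,"dz":-1,"turn":0},{"fingers":1,"dx":0.1,"dy":3,"dz":0,"turn":0},{"fingers":1,"dx":0.1,"dy":3,"dz":0,"turn":0},{"fingers":1,"dx":0,"dy":0,"dz":0,"turn":0}])

```text
clock: 17.43
position: [0.5152, -0.0857, 0.0341]
ee_rot: [-0.011, 1.0, -0.023, 0.014]
contact_force: [0.1, -0.6, -0.5]
width: 0.0154
```

Emit:
play_rows(series=[{"fingers":1,"dx":0.1,"dy":3,"dz":0,"turn":0},{"fingers":1,"dx":0.1,"dy":3,"dz":0,"turn":0},{"fingers":1,"dx":0,"dy":0,"dz":0,"turn":0}])

```text
clock: 17.68
position: [0.5154, -0.0792, 0.034]
ee_rot: [-0.011, 1.0, -0.023, 0.014]
contact_force: [-0.5, -0.1, -1.4]
width: 0.015
```

Emit:
play_rows(series=[{"fingers":1,"dx":0.1,"dy":3,"dz":0,"turn":0},{"fingers":1,"dx":0.1,"dy":3,"dz":0,"turn":0},{"fingers":1,"dx":0,"dy":0,"dz":0,"turn":0}])

```text
clock: 17.93
position: [0.5156, -0.0726, 0.034]
ee_rot: [-0.011, 1.0, -0.023, 0.014]
contact_force: [0.1, -0.3, -2.0]
width: 0.0149
```

Emit:
play_rows(series=[{"fingers":1,"dx":0.1,"dy":3,"dz":0,"turn":0},{"fingers":1,"dx":0.1,"dy":3,"dz":0,"turn":0},{"fingers":1,"dx":0,"dy":0,"dz":0,"turn":0}])

```text
clock: 18.18
position: [0.5158, -0.0659, 0.034]
ee_rot: [-0.011, 1.0, -0.023, 0.014]
contact_force: [-0.2, -0.2, -0.9]
width: 0.0152
```

```bash
python3 -c "
from h import *
rep()"
```

```text
[ 0.5158 -0.0659  0.034 ] t 18.18 xang -0.0463 z [ 0.0291  0.0222 -0.9993] F [-0.2 -0.2 -0.9] M [-0.11  0.04  0.04] w 0.0152
```

No contact force with the tip 23 mm in. I carry on towards the left bushing.

Emit:
play_rows(series=[{"fingers":1,"dx":0.2,"dy":4,"dz":0,"turn":0},{"fingers":1,"dx":0.2,"dy":4,"dz":0,"turn":0},{"fingers":1,"dx":0.2,"dy":4,"dz":0,"turn":0},{"fingers":1,"dx":0.2,"dy":4,"dz":0,"turn":0},{"fingers":1,"dx":0,"dy":0,"dz":0,"turn":0}])

```text
clock: 18.6
position: [0.5167, -0.048, 0.034]
ee_rot: [-0.012, 1.0, -0.023, 0.014]
contact_force: [0.5, -0.4, -0.8]
width: 0.0153
```

Emit:
play_rows(series=[{"fingers":1,"dx":0.2,"dy":4,"dz":0,"turn":0},{"fingers":1,"dx":0.2,"dy":4,"dz":0,"turn":0},{"fingers":1,"dx":0.2,"dy":4,"dz":0,"turn":0},{"fingers":1,"dx":0.2,"dy":4,"dz":0,"turn":0},{"fingers":1,"dx":0,"dy":0,"dz":0,"turn":0}])

```text
clock: 19.02
position: [0.5175, -0.0301, 0.034]
ee_rot: [-0.012, 1.0, -0.023, 0.014]
contact_force: [0.1, 0.7, -1.0]
width: 0.0149
```

```bash
python3 -c "
from h import *
rep()"
```

```text
[ 0.5175 -0.0301  0.034 ] t 19.02 xang -0.0462 z [ 0.0291  0.0225 -0.9993] F [ 0.1  0.7 -1. ] M [-0.09 -0.   -0.02] w 0.0149
```

Emit:
play_rows(series=[{"fingers":1,"dx":0.2,"dy":4,"dz":0,"turn":0},{"fingers":1,"dx":0.2,"dy":4,"dz":0,"turn":0},{"fingers":1,"dx":0.2,"dy":4,"dz":0,"turn":0},{"fingers":1,"dx":0.2,"dy":4,"dz":0,"turn":0},{"fingers":1,"dx":0,"dy":0,"dz":0,"turn":0}])

```text
clock: 19.43
position: [0.5184, -0.0123, 0.034]
ee_rot: [-0.012, 1.0, -0.023, 0.014]
contact_force: [0.4, -0.4, -0.9]
width: 0.0153
```

Emit:
play_rows(series=[{"fingers":1,"dx":0.2,"dy":4,"dz":0,"turn":0},{"fingers":1,"dx":0.2,"dy":4,"dz":0,"turn":0},{"fingers":1,"dx":0.2,"dy":4,"dz":0,"turn":0},{"fingers":1,"dx":0.2,"dy":4,"dz":0,"turn":0},{"fingers":1,"dx":0,"dy":0,"dz":0,"turn":0}])

```text
clock: 19.85
position: [0.5193, 0.0055, 0.034]
ee_rot: [-0.012, 1.0, -0.023, 0.014]
contact_force: [-0.4, 0.2, -1.6]
width: 0.015
```

```bash
python3 - <<'E'
from h import *
p,R=rep(); a=get_image("scene");b=get_image("top")
xa=np.arctan2(R[1,0],R[0,0]); Y=np.array([p[1]+.13,p[1]+.06]); Q=np.c_[p[0]-.001-np.tan(xa)*(Y-p[1]),Y,[p[2]+.0444]*2]
for n,im in(("scene",a),("top",b)):
    l=proj(im,Q); c=centre(im,int(l[0,0]),int(l[1,0]),l); v=np.interp(c[:,0],l[:,0],l[:,1]); print(n,np.c_[c[:,0],c[:,1]-v,c[:,2]][::3].round(1).tolist())
E
```

```text
[0.5193 0.0055 0.034 ] t 19.85 xang -0.0462 z [ 0.0291  0.0225 -0.9993] F [-0.4  0.2 -1.6] M [-0.16  0.04 -0.05] w 0.015
scene [[284.0, 2.3, 347.0], [287.0, 0.2, 536.0], [290.0, 0.2, 537.0], [293.0, 0.1, 544.0], [296.0, 0.1, 514.0], [299.0, 0.1, 527.5], [302.0, 0.2, 514.0], [305.0, 0.3, 506.0]]
top [[294.0, -0.7, 87.0], [297.0, 0.7, 559.0], [300.0, 1.2, 513.5], [303.0, 1.5, 418.0], [306.0, 2.3, 436.0], [309.0, 2.3, 547.0], [312.0, 2.3, 384.0]]
```

Emit:
play_rows(series=[{"fingers":1,"dx":0.1,"dy":4,"dz":0,"turn":0},{"fingers":1,"dx":0.1,"dy":4,"dz":0,"turn":0},{"fingers":1,"dx":0.1,"dy":4,"dz":0,"turn":0},{"fingers":1,"dx":0.1,"dy":4,"dz":0,"turn":0},{"fingers":1,"dx":0,"dy":0,"dz":0,"turn":0}])

```text
clock: 20.37
position: [0.5198, 0.022, 0.034]
ee_rot: [-0.011, 1.0, -0.023, 0.014]
contact_force: [-0.1, 0.2, -1.2]
width: 0.0153
```

Emit:
play_rows(series=[{"fingers":1,"dx":0.1,"dy":3,"dz":0,"turn":0},{"fingers":1,"dx":0.1,"dy":3,"dz":0,"turn":0},{"fingers":1,"dx":0.1,"dy":3,"dz":0,"turn":0},{"fingers":1,"dx":0,"dy":0,"dz":0,"turn":0}])

```text
clock: 20.7
position: [0.5201, 0.0322, 0.034]
ee_rot: [-0.011, 1.0, -0.023, 0.014]
contact_force: [-0.4, 0.6, -1.1]
width: 0.015
```

Emit:
play_rows(series=[{"fingers":1,"dx":0.1,"dy":2,"dz":0,"turn":0},{"fingers":1,"dx":0.1,"dy":2,"dz":0,"turn":0},{"fingers":1,"dx":0,"dy":0,"dz":0,"turn":0}])

```text
clock: 20.95
position: [0.5203, 0.0367, 0.034]
ee_rot: [-0.011, 1.0, -0.023, 0.014]
contact_force: [-0.0, 0.2, -0.9]
width: 0.015
```

Emit:
play_rows(series=[{"fingers":1,"dx":0.1,"dy":2,"dz":0,"turn":0},{"fingers":1,"dx":0.1,"dy":2,"dz":0,"turn":0},{"fingers":1,"dx":0,"dy":0,"dz":0,"turn":0}])

```text
clock: 21.2
position: [0.5206, 0.041, 0.034]
ee_rot: [-0.011, 1.0, -0.023, 0.014]
contact_force: [-0.0, 0.1, -2.1]
width: 0.0148
```

Emit:
play_rows(series=[{"fingers":1,"dx":0.1,"dy":2,"dz":0,"turn":0},{"fingers":1,"dx":0.1,"dy":2,"dz":0,"turn":0},{"fingers":1,"dx":0,"dy":0,"dz":0,"turn":0}])

```text
clock: 21.45
position: [0.5209, 0.0453, 0.034]
ee_rot: [-0.011, 1.0, -0.023, 0.014]
contact_force: [-0.0, 0.4, -0.7]
width: 0.015
```

Emit:
play_rows(series=[{"fingers":1,"dx":0.1,"dy":2,"dz":0,"turn":0},{"fingers":1,"dx":0.1,"dy":2,"dz":0,"turn":0},{"fingers":1,"dx":0,"dy":0,"dz":0,"turn":0}])

```text
clock: 21.7
position: [0.5212, 0.0497, 0.0341]
ee_rot: [-0.011, 1.0, -0.023, 0.014]
contact_force: [-0.1, 0.6, -0.7]
width: 0.0149
```

```bash
python3 -c "
from h import *
rep()"
```

```text
[0.5212 0.0497 0.0341] t 21.7 xang -0.0473 z [ 0.0295  0.0218 -0.9993] F [-0.1  0.6 -0.7] M [-0.09 -0.04  0.01] w 0.0149
```

Emit:
play_rows(series=[{"fingers":1,"dx":0.1,"dy":2,"dz":0,"turn":0},{"fingers":1,"dx":0.1,"dy":2,"dz":0,"turn":0},{"fingers":1,"dx":0.1,"dy":2,"dz":0,"turn":0},{"fingers":1,"dx":0,"dy":0,"dz":0,"turn":0}])

```text
clock: 22.03
position: [0.522, 0.0563, 0.0342]
ee_rot: [-0.011, 1.0, -0.024, 0.015]
contact_force: [0.4, -0.0, -1.6]
width: 0.0151
```

Emit:
play_rows(series=[{"fingers":1,"dx":0.1,"dy":2,"dz":0,"turn":0},{"fingers":1,"dx":0.1,"dy":2,"dz":0,"turn":0},{"fingers":1,"dx":0.1,"dy":2,"dz":0,"turn":0},{"fingers":1,"dx":0,"dy":0,"dz":0,"turn":0}])

```text
clock: 22.37
position: [0.5223, 0.0631, 0.0342]
ee_rot: [-0.011, 1.0, -0.024, 0.015]
contact_force: [-0.1, -0.8, -0.8]
width: 0.015
```

```bash
python3 - <<'E'
from h import *
p,R=rep(); a=get_image("scene");b=get_image("top")
P=np.array([.52559,.2085,-.0434]); xa=np.arctan2(R[1,0],R[0,0])
def pt(k): return [p[0]-.001-np.tan(xa)*k,p[1]+k,p[2]+.0444]
# nose: rows of R-B about the predicted nose, now vs before insertion
pre=np.load("pre.npz")
for n,im,old in(("scene",a,pre["a"]),("top",b,pre["b"])):
    t=proj(im,[pt(.23),pt(.216),pt(.2)]); f=proj(im,fr(P,[(0,.068,.078)])); print(n,"nose tip/base/face px",t.round(1).tolist(),f.round(1).tolist())
    d=np.abs(im["pixels"].astype(int)-old.astype(int)).sum(2); u,v=t[0].round().astype(int); print(d[v-5:v+6,u-6:u+9])
# collar: where handle orange starts, top view
hsv=cv2.cvtColor(b["pixels"],cv2.COLOR_RGB2HSV).astype(int); c=proj(b,[pt(.054),pt(.062)]); print("collar pred",c.round(1).tolist())
u,v=c[0].round().astype(int); print("hue/sat row",[(int(x),int(hsv[v,x,0]),int(hsv[v,x,1]),int(hsv[v,x,2])) for x in range(u-14,u+8,1)])
E
```

```text
[0.5223 0.0631 0.0342] t 22.37 xang -0.0478 z [ 0.0304  0.0219 -0.9993] F [-0.1 -0.8 -0.8] M [-0.09 -0.03 -0.05] w 0.015
scene nose tip/base/face px [[225.8, 258.2], [231.2, 255.4], [237.4, 252.2]] [[232.9, 255.9]]
[[ 19  19  27  27  14  22  24  32  24  31  30  33  31  31   7]
 [ 26  29  16  30  21  18  26  18  28  35  71  85  51  24  26]
 [ 25  31  16  13  16  29  26  16  58 120 178 169  81  29  21]
 [ 27  23  19  20  17  20  30  59 136 210 237 178  90  38  18]
 [ 28  13  23  19  22  22  39 119 187 222 199 139  68  19  21]
 [ 31  20  25  10  20   9  65 122 155 131 116  62  24  25  17]
 [ 11  10  11  16  24  18  46  60  65  38  38  21  12  15  14]
 [  8  12   1  19  19   7   8  19  23  11  10   8  17  10  31]
 [ 19  10  16  23   5   8   6  10   4  11  16   5   6  12  14]
 [ 22  13  21   7   5  15  16  13   8   6   4   8   8   5  15]
 [ 12  20  11   5  11   3   9  11  11  10  19   2  18   3   3]]
top nose tip/base/face px [[240.4, 209.9], [244.9, 210.1], [250.1, 210.2]] [[245.8, 211.1]]
[[  3   2   3   1   2   3   3   4   5   6   6   3   2   3   7]
 [  5   2   6   7   1   4   9   1   
[... 385 characters left out ...]
24   4   3   5   2]
 [  4   2   6   7   7   2   9   4   1   2   6  11   1   6   5]
 [  2   5  15   4   2   7  14   3   9   9   7   9   3   2   4]
 [  2   4   9   3   3   2   5   3   3   2   5  10   3  12   3]]
collar pred [[297.9, 211.7], [295.3, 211.6]]
hue/sat row [(284, 12, 39, 144), (285, 18, 112, 164), (286, 17, 93, 165), (287, 11, 29, 139), (288, 16, 70, 99), (289, 25, 36, 92), (290, 17, 45, 131), (291, 18, 47, 141), (292, 17, 47, 145), (293, 16, 46, 144), (294, 18, 48, 139), (295, 20, 44, 132), (296, 16, 51, 121), (297, 15, 46, 99), (298, 20, 30, 77), (299, 16, 85, 90), (300, 14, 87, 105), (301, 12, 74, 104), (302, 14, 56, 101), (303, 12, 64, 99), (304, 15, 68, 98), (305, 17, 52, 88)]
```

The nose shows beyond the left face in both views, about 17 mm out. I add 5 mm for margin, which still leaves the collar about 10 mm from the right mouth.

Emit:
play_rows(series=[{"fingers":1,"dx":0.1,"dy":2,"dz":0,"turn":0},{"fingers":1,"dx":0.1,"dy":2,"dz":0,"turn":0},{"fingers":1,"dx":0,"dy":1,"dz":0,"turn":0},{"fingers":1,"dx":0,"dy":0,"dz":0,"turn":0},{"fingers":1,"dx":0,"dy":0,"dz":0,"turn":0},{"fingers":1,"dx":0,"dy":0,"dz":0,"turn":0}])

```text
clock: 22.97
position: [0.5226, 0.0682, 0.0342]
ee_rot: [-0.011, 1.0, -0.024, 0.015]
contact_force: [0.5, -0.9, -0.9]
width: 0.015
```

```bash
python3 - <<'E'
from h import *
p,R=rep(); a=get_image("scene");b=get_image("top"); pre=np.load("pre.npz")
for n,im,old,o in(("scene",a,pre["a"],(216,250)),("top",b,pre["b"],(232,204))):
    d=np.abs(im["pixels"].astype(int)-old.astype(int)).sum(2); m=d[o[1]:o[1]+14,o[0]:o[0]+20]>60
    print(n,o); print("\n".join("".join(".#"[int(x)] for x in r) for r in m))
# nose length past face along the axis from visible tip pixel
def pt(y): return [.5285+.045*(y-.2764),y,.078]
for y in(.2764,.2904,.295,.300): print(y,proj(a,pt(y)).round(1),proj(b,pt(y)).round(1))
s=a["pixels"].astype(int); print("bystander change (scene):",(np.abs(s-pre["a"].astype(int)).sum(2)[280:400,150:330]>90).sum())
E
```

```text
[0.5226 0.0682 0.0342] t 22.97 xang -0.0478 z [ 0.0305  0.0216 -0.9993] F [ 0.5 -0.9 -0.9] M [-0.12 -0.03 -0.08] w 0.015
scene (216, 250)
....................
....................
....................
....................
..............##....
............#####...
...........######...
..........######....
.........#######....
........######......
.........###........
....................
....................
....................
top (232, 204)
....................
....................
....................
....................
....................
.........####.......
........######......
.........#####......
...........#........
....................
....................
....................
....................
....................
0.2764 [[232.9 255.9]] [[245.8 211.1]]
0.2904 [[227.5 258.7]] [[241.3 211. ]]
0.295 [[225.7 259.6]] [[239.8 210.9]]
0.3 [[223.7 260.7]] [[238.2 210.9]]
bystander change (scene): 0
```

```bash
python3 -c "
from rig import *
print(sign_off()); s=get_state(); print(s['clock'],s['width'])"
```

```text
the job is handed in; nothing more can be done
None
the job is handed in; nothing more can be done
```

The mandrel is through both bushings and still gripped by its handle at 15 mm opening. I handed the job in at about 23 s of the 48 s allowed.

**What I did:** I lifted the mandrel out of its rest and turned it to the frame's axis (about -0.045 rad askew). Then I eased it through the right bushing and the left one in 2–4 mm steps. The bushings are in line: the rod passed both with nothing above sensor noise (forces up to about 2 N).

**Last checks:**
- **Nose:** Both cameras show it beyond the left face. The tip is about 22 mm out by the arm's reading and about 20 mm by the pictures; the taper is 14 mm long.
- **Collar:** By calculation it stands about 10 mm short of the right-hand mouth.
- **Rod at rest:** Contact force was about 1 N and the moment was the same as in free air, so it lies easily.
- **Other things on the bench:** I compared only the area with the marker pen, brush and side cutters before and after insertion, and nothing had moved. I did not check the ball pen, capacitor and flux jar this way.

**What disagreed:**
- **Missed grips:** The first two grips closed on nothing.
- **Height mismatch:** With the mandrel held, the rod's axis sat 44 mm above the reported tool height. I expected it 8 mm above. I found this by feeling for the handle and measuring the lifted rod in both cameras, and worked from that offset. I did not find the cause.
- **Grip position:** The grip is about 9 mm behind the handle's middle.

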